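Shut the filling valve and take the canister off its stand

ROBOT

A 6-joint arm with a two-finger parallel gripper is mounted at the origin on the work surface. World frame = base frame: x ahead of the robot, y to its left, z up, the work surface at z = 0. Lengths are in m, angles in rad, forces in N, time in s.
With the tool pointing down it reaches from about 0.25 to 0.8 m from the base axis. Payload 3.9 kg.
Tool frame: the origin (TCP) lies on the centre line of the jaws, within the pads' length; the fingertips stand 17 mm ahead of it and the grasp point (between the pads) lies 2 mm behind it; z points along the fingers, y is the direction in which the jaws open and shut (so a half turn about z gives the same grasp; the last joint's range is limited). The gripper opens to 85 mm and grips with 20 to 120 N. Pads are 22 mm wide; open, the fingers measure 114 mm over their backs; the gripper's body (76 mm by 85 mm) begins 54 mm behind the grasp point. The pads swing forward as they close: fully open they stand 13 mm farther back than shut.
Start: joints at [1.342, 0.26, -0.138, 1.173, 0, 1.571], TCP at [0.119, 0.511, 0.248] pointing down, gripper open.
Joint ranges: [-2.78, 2.78], [-0.83, 1.72], [-1.28, 1.37], [-1.9, 2.12], [-1.57, 1.48], [-3.14, 3.14]. Speed limits (rad/s): [2.57, 2.57, 3.14, 3.14, 3.14, 3.14].

INTERFACE

Orientations are given as [roll, pitch, yaw] about the fixed x, y, z axes, in that order (R = Rz(yaw) Ry(pitch) Rx(roll)).
In Python, from station import r, camera, calibration, boxes_of, outline_of gives the robot as it stands.
- The arm moves only by the tool send_rows, never from a script. Its argument "plan" is a list of rows, each a list of 3 entries, a list of its own where there are three numbers: the closure, from 0 (fully open) to 1 (shut), then the shift along the world's x, y, z in m, then the turn, a rotation vector about the world's x, y, z in degrees. A call has exactly 10 rows; each row is the pose to reach, as a shift and turn from the pose measured when the call began; what a row does not reach only later rows make up. A row lasts 1/12 s, in which the tool goes at most 41.7 mm and 7.16 degrees, less where a joint would pass 70% of its speed; a pose out of reach is approached as far as the arm can. A call with a gripper value outside its range is refused whole. The fingers move at their own pace and stop on an object; the grip force is fixed at half the most. Time passes only in rows, so rows that repeat a pose let the fingers close, or fill a call up. It gives the time, the measured TCP pose, the force and the opening at its end, in the units of the state.
- r.get_obs(): the state, without advancing time (a new reading comes with each control period).
- camera(name): name is "scene" or "top" or "wrist"; returns the picture (480x640x3 uint8, red, green, blue); there is no depth.
- calibration(name): a dict with "camera_matrix" (3x3 intrinsics, pixels), "distortion" ([k1, k2, p1, p2, k3] as OpenCV has them; the pictures are not rectified), "pose" (4x4, takes a point from camera to world coordinates); the wrist camera has in their place "hand_eye" (4x4, takes a point from camera to tool coordinates, whose origin is the TCP and whose axes are the flange's). Camera axes: x right, y down, z forward; pixel columns grow to the right and rows downward; lengths in m; the calibration is good to about 2 mm. A picture is of the moment at which its call begins: read the wrist's pose just before it. calibration takes no time and is no camera call.
- r.close_job(): hands the job in, once; it reports no verdict.
Trained networks look in the newest picture that a camera, given by its name, has taken for a name from the list of things; names that differ only in an ending like _2 or _b are one class to them, and where a whole thing is asked for, a point or a joint stands for the part that bears it (a point fixed in the world has none). Each returns a list of dicts, best first, with "score" (0 to 1); they miss things now and then, are a little off and sometimes report something else, mostly with a low value. They report only what shows in the picture. A call takes as long as a camera call.
- boxes_of(camera, name): "bbox" ([left, top, right, bottom] in pixels, round what is visible of it).
- outline_of(camera, name): "pixels" (480x640 bool, what is visible of it) and "bbox" ([left, top, right, bottom] in pixels, round what is visible of it).
The state is a dict: "t": time; "joint_pos": joint angles; "dq": joint speeds; "joint_torque": joint torques, N m; "ee_pos": TCP position; "ee_rot": TCP orientation; "contact_force": force on the tool from outside, world axes, zero at the start; "ft_torque": the same for the moment, N m; "width": finger opening in m.
Only numpy, scipy, OpenCV 4.12 (cv2) and the standard library are available. Lean on these libraries where they do the work, as an engineer would, in place of code of your own. Each camera call takes 0.05 s, during which the arm holds its last target.

TASK

The blue canister on the red filling stand is full: first turn the yellow valve lever to fully closed (square across the copper pipe, pointing towards the robot's side), then lift the canister off the stand by its white handle, keep it upright, and set it down gently in the middle of the round green mat, with no part of its base over the edge. Leave the valve closed and do not disturb anything else on the bench.

Things in the scene. Friction and masses are not known exactly. Their poses are not given: they have to be found in the camera images.
- station: Fixed filling station on a steel base plate 12 mm thick (local x -72..+103, y -140..+135 mm); origin at table level, +z up. At local (0,-70) mm a red round stand, 128 mm outside diameter, lip top 84 mm high. A 20 mm copper pipe runs along local y at height 115 mm from y=20 to y=118 and drops at both ends. A gauge post stands at local (80,60) mm.
- stand_top (a point): Centre of the seat of the red stand, 72 mm above the table (station local 0,-70 mm); the lip round it rises 12 mm, inside diameter 116 mm.
- post_top (a point): Top of the gauge post, 292 mm above the table (station local 80,60 mm); steel post 20 mm diameter with a black gauge, 54 mm diameter and 26 mm thick, at the top.
- valve_hinge (a point): Point on the vertical axis of the valve lever, at the lever's mid height, 158 mm above the table (station local 0,75 mm). The brass valve body beneath is 36 mm in diameter, its top at 133 mm.
- lever_grip (a point): Middle of the lever's yellow grip, 68 mm from the hinge axis, 158 mm above the table; grip 62 mm long, 14 mm wide, 14 mm high; the lever ends 94 mm from the axis and lies level, pointing from valve_hinge to lever_grip.
- valve (a joint): Valve lever angle in rad: 0 = fully closed, against its stop, lever pointing to the station's -x, square across the pipe; 1.57 = fully open, other stop, lever along the pipe to the station's +y. Closing turns it counter-clockwise seen from above. Friction of about 0.2 N m holds it where it is left.
- canister: Blue closed canister, 100 mm diameter, body 93 mm high, 0.45 to 0.8 kg, with a rigid white handle arching over it; origin at the centre of its underside, +z up. The handle bar runs along the canister's y.
- handle (a point): Middle of the handle bar, 137 mm above the canister's underside; bar along the canister's y, 90 mm long (78 mm free between its two uprights), 14 mm wide and 14 mm high, with 37 mm of free space beneath it over the lid.
- mat: Round flat green mat, 150 mm diameter, 6 mm thick, fixed; origin at the centre of its underside at table level. It lies to the left or the right of the station.
- chuck: Machine chuck mounted on a 200 x 140 mm plate, fixed, highest point 128 mm; origin at the plate's centre at table level. It stands on the other side of the station from the mat.
- washbottle: White bottle with red cap, bystander, 60 mm diameter, 160 mm tall, behind the stand; origin at its underside.
- jar: Amber jar, bystander, 60 mm diameter, 75 mm tall, close to the mat; origin at its underside.
- steelblock: Bright steel block, bystander, 45 x 60 x 50 mm, close to the mat; origin at its underside.
- veeblock: Dark vee block, bystander, 50 x 60 x 52 mm, near the chuck; origin at its underside.
- cup: Open aluminium cup, bystander, 60 mm diameter, 60 mm tall, in front of the stand; origin at its underside.
- oilcan: Small yellow can with a white band, bystander, 44 mm diameter, 100 mm tall, near the chuck; origin at its underside.

How it is judged:
On the way, in this order (a step that is already met when the one before it is completed fails the run):
1. the valve lever is turned to closed while the canister is still on the stand (value of joint valve below 0.12 rad and distance between canister and stand_top below 0.02 m), for 0.2 s.
2. with the valve closed, the canister is lifted clear of the stand's lip (value of joint valve below 0.15 rad and z of canister in the frame of stand_top above 0.03 m), for 0.1 s.
At the end, for the whole second after the job is handed in: The canister stands upright (within 0.08 rad) and still on the green mat, its centre within 25 mm of the mat's centre so that its base is wholly on the mat, and the valve lever is within 0.12 rad of closed (horizontal distance between canister and mat below 0.025 m and height (world z) of canister between 0.002 and 0.01 m and angle between canister's own z axis and vertical below 0.08 rad and linear speed of canister below 0.01 m/s and value of joint valve below 0.12 rad); the robot touches nothing.
It fails at once if a bystander is shifted by more than 25 mm (distance of any of washbottle, jar, steelblock, veeblock, cup, oilcan from where it was at the start of the episode above 0.025 m).
It fails at once if the canister is lifted off while the valve is open (over 0.2 rad) (value of joint valve above 0.2 rad and z of canister in the frame of stand_top above 0.02 m).
It fails at once if the canister is tipped by more than 0.5 rad (angle between canister's own z axis and vertical above 0.5 rad).
It fails at once if the canister is dropped or banged down (coming down over the mat at more than 0.4 m/s within 50 mm of the table) (linear speed of canister above 0.4 m/s and height (world z) of canister below 0.05 m and horizontal distance between canister and mat below 0.1 m).
It also fails if it takes over 64 s, if anything falls off the work surface, if the arm or the gripper's body presses on something with over 40 N, if the wrist force passes 120 N, or if a joint passes its speed limit or range.

## Working session

There is one attempt and no reset: what is moved stays moved. The work goes in short steps, Python scripts to look and compute and a tool call to move; the robot and the scene stay as the last step left them, time stands still between calls to the robot, and variables do not carry over. Pictures are saved under pics/ and viewed, and the job is handed in when it is done.

Besides the shell and the picture viewer there is one more tool, called after "Emit:" as name(argument=value, ...), one argument or row to a line, values as JSON. send_rows: Moves the arm, as the interface text tells. Its arguments: {"type":"object","properties":{"plan":{"type":"array"}},"required":["plan"]}

```bash
ls; mkdir -p pics; python3 - <<'E'
from station import r,camera,calibration
import cv2
o=r.get_obs();print({k:(v if not hasattr(v,'tolist') else [round(x,3) for x in v.tolist()]) for k,v in o.items()})
for n in ['scene','top']:
    cv2.imwrite(f'pics/{n}0.png',camera(n)[:,:,::-1]); c=calibration(n);print(n,c)
E
```

```text
pics
{'t': 0.0, 'joint_pos': [1.342, 0.261, -0.139, 1.173, -0.0, 1.571], 'dq': [-0.0, -0.0, -0.0, -0.001, 0.002, -0.002], 'joint_torque': [0.0, -40.568, 25.392, 0.019, -0.0, -0.0], 'ee_pos': [0.119, 0.511, 0.247], 'ee_rot': [-3.14, 0.0, 2.913], 'contact_force': [0.542, -0.658, 0.301], 'ft_torque': [0.015, -0.047, 0.003], 'width': 0.08534181443346832}
scene {'camera_matrix': array([[552.23386568,   0.        , 319.11350818],
       [  0.        , 552.23386568, 244.0067952 ],
       [  0.        ,   0.        ,   1.        ]]), 'distortion': array([-0.03804641,  0.        ,  0.        ,  0.        ,  0.        ]), 'pose': array([[ 0.73782923,  0.54899986, -0.39269221,  1.1810687 ],
       [ 0.67495639, -0.59450597,  0.43703149, -0.70663202],
       [ 0.00647237, -0.58750472, -0.80919485,  1.51527561],
       [ 0.        ,  0.        ,  0.        ,  1.        ]])}
top {'camera_matrix': array([[486.25657258,   0.        , 316.65380179],
       [  0.        , 486.25657258, 236.8452897 ],
       [  0.        ,   0.        ,   1.        ]]), 'distortion': array([-0.08833738,  0.        ,  0.        ,  0.        ,  0.        ]), 'pose': array([[-0.02666288, -0.98294175,  0.18197419,  0.35208024],
       [-0.99942808,  0.02242412, -0.02531144,  0.01824445],
       [ 0.02079905, -0.18254499, -0.98297748,  1.24974401],
       [ 0.        ,  0.        ,  0.        ,  1.        ]])}
```

View pics/scene0.png

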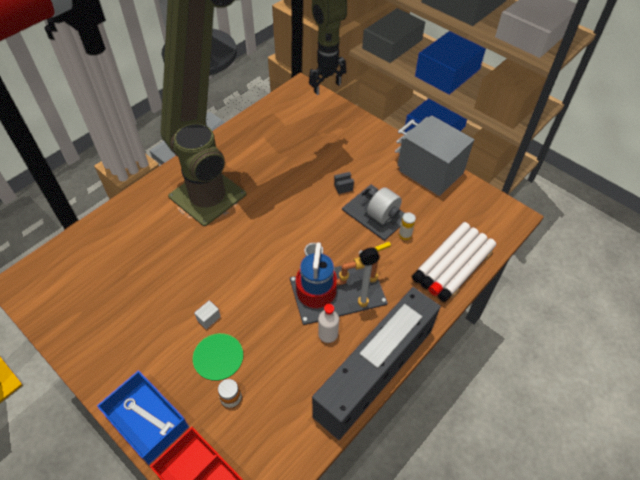

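View pics/top0.png

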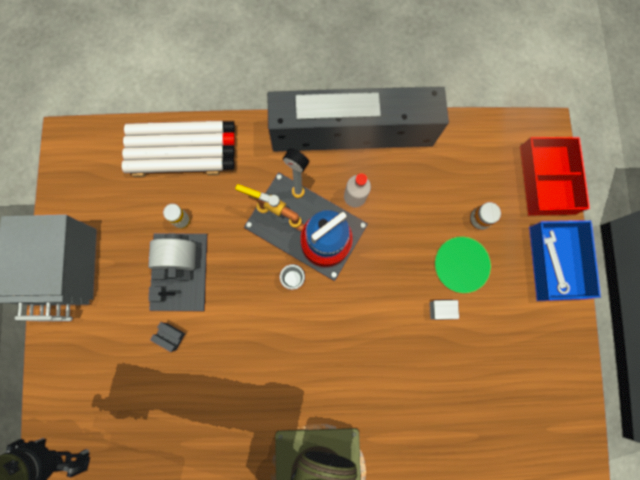

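```bash
cat > h.py <<'E'
import numpy as np, cv2
from station import r,camera,calibration,boxes_of,outline_of
def proj(n,P):
    c=calibration(n);T=np.linalg.inv(c['pose']) if 'pose' in c else None
    return projT(c,T,P)
def projT(c,T,P):
    P=np.atleast_2d(P);rv,_=cv2.Rodrigues(T[:3,:3])
    return cv2.projectPoints(P.astype(float),rv,T[:3,3],c['camera_matrix'],c['distortion'])[0][:,0]
def back(n,uv,z,pose=None):
    c=calibration(n);p=c['pose'] if pose is None else pose
    uv=np.atleast_2d(np.array(uv,float))[:,None]
    d=cv2.undistortPoints(uv,c['camera_matrix'],c['distortion'])[:,0]
    d=np.c_[d,np.ones(len(d))]@p[:3,:3].T
    return p[:3,3]+d*((z-p[2,3])/d[:,2])[:,None]
E
python3 - <<'E'
from h import *
for n,(x,y,w,h) in {'top':(225,130,170,160),'scene':(270,220,140,120)}.items():
    im=cv2.imread(f'pics/{n}0.png')[y:y+h,x:x+w]
    s=min(800//w,600//h,5); cv2.imwrite(f'pics/{n}0z.png',cv2.resize(im,None,fx=s,fy=s,interpolation=cv2.INTER_CUBIC));print(n,s)
for n in ['top','scene']:
  camera(n)
  for k,z in dict(mat=.006,canister=.09,handle=.2,lever_grip=.158,valve=.158,station=0.012,washbottle=.08,cup=.03,jar=.03,steelblock=.025,oilcan=.05,chuck=.0).items():
    try:
        for o in outline_of(n,k)[:2]:
            v,u=np.nonzero(o['pixels']);m=(u.mean(),v.mean())
            print(n,k,round(o['score'],2),np.round(o['bbox']),np.round(m,1),back(n,m,z)[0].round(4))
    except Exception as e: print(n,k,e)
E
```

```text
top 3
scene 5
top mat 0.72 [434. 237. 489. 293.] [462.2 264.5] [ 0.5003 -0.3921  0.006 ]
top canister 0.85 [306. 209. 348. 255.] [327.  232.7] [ 0.5765 -0.037   0.09  ]
top handle 0.73 [308. 212. 347. 258.] [327.4 232.7] [ 0.5551 -0.0326  0.2   ]
top handle 0.68 [237. 184. 280. 202.] [258.  194.4] [0.6456 0.1196 0.2   ]
top lever_grip 0.62 [236. 184. 280. 206.] [258.4 194.6] [0.657  0.1227 0.158 ]
top valve 0.84 [237. 184. 279. 201.] [259.1 194.7] [0.6565 0.121  0.158 ]
top station 0.85 [236. 148. 370. 279.] [297.3 216.9] [0.6352 0.0355 0.012 ]
top station 0.4 [305. 208. 350. 258.] [327.5 232.8] [ 0.5911 -0.0419  0.012 ]
top washbottle 0.91 [344. 177. 370. 206.] [356.9 189. ] [ 0.688  -0.1158  0.08  ]
top cup 0.77 [279. 267. 306. 289.] [291.4 276. ] [0.4794 0.0529 0.03  ]
top jar 0.73 [235. 149. 369. 281.] [297.6 217.1] [0.6305 0.0344 0.03  ]
top jar 0.63 [474. 202. 498. 229.] [485.  215.4] [ 0.625  -0.4559  0.03  ]
top steelblock 0.78 [428. 299. 459. 318.] [443.7 309.3] [ 0.3854 -0.3294  0.025 ]
top chuck 0.65 [146. 233. 209. 312.] [177.4 271.6] [0.5002 0.3485 0.    ]
scene mat 0.79
[... 544 characters left out ...]
ion 0.62 [343. 185. 401. 240.] [376.8 211.2] [0.5043 0.3486 0.012 ]
scene washbottle 0.98 [319. 305. 342. 342.] [328.6 323.6] [ 0.6981 -0.124   0.08  ]
scene washbottle 0.47 [297. 241. 336. 297.] [316.9 271.9] [ 0.5516 -0.0149  0.08  ]
scene cup 0.43 [305. 245. 314. 255.] [310.4 249.2] [0.4537 0.0604 0.03  ]
scene jar 0.77 [219. 381. 241. 410.] [229.5 393.7] [ 0.6245 -0.4535  0.03  ]
scene steelblock 0.97 [197. 303. 221. 330.] [207.3 314.1] [ 0.3856 -0.3286  0.025 ]
scene oilcan 0.91 [395. 214. 415. 240.] [407.  226.6] [0.6384 0.3388 0.05  ]
scene oilcan 0.18 [381. 243. 394. 255.] [383.8 246.2] [0.6317 0.2218 0.05  ]
scene chuck 0.71 [343. 183. 401. 241.] [376.7 211.2] [0.4986 0.3566 0.    ]
```

View pics/top0z.png

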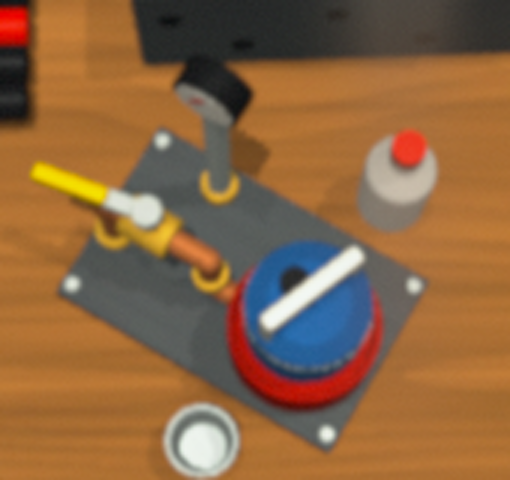

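View pics/scene0z.png

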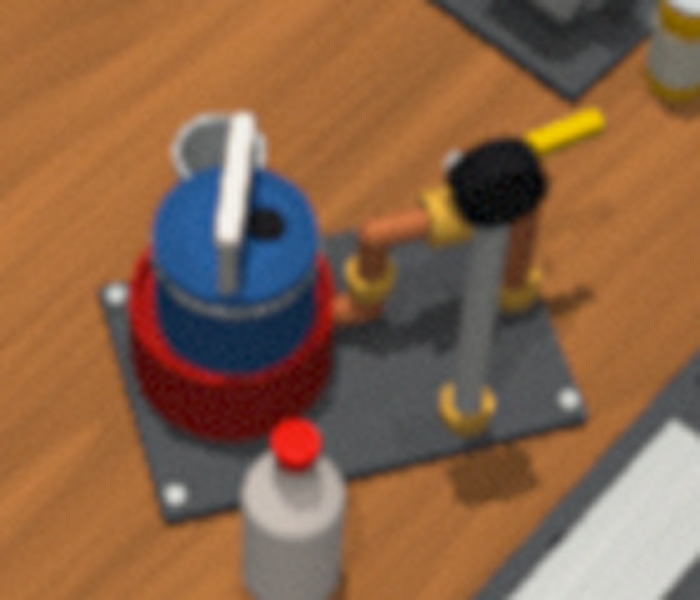

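```bash
cat > fit.py <<'E'
from h import *
from scipy.optimize import least_squares
cor=np.array([[103,135],[-72,135],[103,-140],[-72,-140]])/1000
tz=np.array([[160,127],[58,292],[428,284],[328,451]])/3.+[225,130]
sz=np.array([[588,418],[165,522],[105,288]])/5.+[270,220]; sc=cor[[0,2,3]]
def W(p,L):
    L=np.atleast_2d(L);c,s=np.cos(p[2]),np.sin(p[2]);return np.c_[p[0]+c*L[:,0]-s*L[:,1],p[1]+s*L[:,0]+c*L[:,1],L[:,2]]
a3=lambda L,z:np.c_[L,np.full(len(L),z)]
def res(p): return np.r_[(proj('top',W(p,a3(cor,.012)))-tz).ravel(),(proj('scene',W(p,a3(sc,.012)))-sz).ravel()]
f=least_squares(res,[.6,0,-.5]);p=f.x
if __name__=='__main__':
    print('station',p,np.degrees(p[2]),f.fun.round(1))
    for k,L in dict(stand=[0,-.07,.072],post=[.08,.06,.292],hinge=[0,.075,.158],grip_open=[0,.143,.158],grip_closed=[-.068,.075,.158],handle=[0,-.07,.209]).items():
        w=W(p,L)[0];print(k,w.round(4),'topz',(3*(proj('top',w)-[225,130])).round(0),'scz',(5*(proj('scene',w)-[270,220])).round(0))
    ends=back('top',np.array([[268,322],[358,255]])/3+[225,130],.216);print('bar ends',ends,ends.mean(0),np.linalg.norm(ends[0]-ends[1]))
    e2=back('scene',np.array([[240,120],[230,240]])/5+[270,220],.216);print('bar scene',e2,e2.mean(0))
    l=back('top',np.array([[37,170],[146,210]])/3+[225,130],.165);print('lever tip,hub',l)
    print('lever ang station',np.arctan2(*(l[0]-l[1])[[1,0]])-p[2])
E
python3 fit.py
```

```text
station [ 0.6022986   0.02370598 -0.56010782] -32.09181403379511 [ 0.  -1.3 -1.1 -0.9  0.7 -1.8  0.4  0.2 -0.2 -1.1 -0.7 -1.2 -2.2 -1.1]
stand [ 0.5651 -0.0356  0.072 ] topz [[304. 326.]] scz [[228. 300.]]
post [0.702 0.032 0.292] topz [[213.  76.]] scz [[498. 150.]]
hinge [0.6421 0.0872 0.158 ] topz [[146. 211.]] scz [[461. 169.]]
grip_open [0.6783 0.1449 0.158 ] topz [[ 71. 168.]] scz [[568. 145.]]
grip_closed [0.5845 0.1234 0.158 ] topz [[100. 285.]] scz [[427.  82.]]
handle [ 0.5651 -0.0356  0.209 ] topz [[311. 292.]] scz [[228. 173.]]
bar ends [[ 0.54249419 -0.00332863  0.216     ]
 [ 0.59059531 -0.07013551  0.216     ]] [ 0.56654475 -0.03673207  0.216     ] 0.08232178056103939
bar scene [[ 0.54815133 -0.00709529  0.216     ]
 [ 0.60050921 -0.07253608  0.216     ]] [ 0.57433027 -0.03981569  0.216     ]
lever tip,hub [[0.67510876 0.17066117 0.165     ]
 [0.64132205 0.08689182 0.165     ]]
lever ang station 1.7475302162462314
```

Emit:
send_rows(
  plan=[
    [1,[0.03,-0.02,0.03],[0,0,0]],
    [1,[0.06,-0.04,0.06],[0,0,0]],
    [1,[0.09,-0.06,0.09],[0,0,0]],
    [1,[0.12,-0.08,0.12],[0,0,0]],
    [1,[0.15,-0.1,0.13],[0,0,0]],
    [1,[0.18,-0.12,0.13],[0,0,0]],
    [1,[0.21,-0.14,0.13],[0,0,0]],
    [1,[0.24,-0.17,0.13],[0,0,0]],
    [1,[0.27,-0.2,0.13],[0,0,0]],
    [1,[0.3,-0.23,0.13],[0,0,0]],
  ],
)

```text
t: 2.23
ee_pos: [0.4165, 0.2837, 0.3785]
ee_rot: [3.141, 0.0, 2.913]
contact_force: [-0.0, 0.8, 0.1]
width: -0.0002
```

Emit:
send_rows(
  plan=[
    [1,[0.02,-0.02,0],[0,0,0]],
    [1,[0.05,-0.05,0],[0,0,0]],
    [1,[0.08,-0.08,0],[0,0,0]],
    [1,[0.11,-0.11,0],[0,0,0]],
    [1,[0.13,-0.14,0],[0,0,0]],
    [1,[0.14,-0.16,0],[0,0,0]],
    [1,[0.14,-0.18,0],[0,0,0]],
    [1,[0.14,-0.18,0],[0,0,0]],
    [1,[0.14,-0.18,0],[0,0,0]],
    [1,[0.14,-0.18,0],[0,0,0]],
  ],
)

```text
t: 3.07
ee_pos: [0.5563, 0.104, 0.3785]
ee_rot: [3.141, 0.0, 2.913]
contact_force: [0.3, 1.0, 0.5]
width: -0.0001
```

```bash
python3 - <<'E'
from h import *
o=r.get_obs();print(o['t'],o['ee_pos'],o['ee_rot'],o['width'],o['joint_pos'])
cv2.imwrite('pics/w1.png',camera('wrist')[:,:,::-1]);c=calibration('wrist');print(c)
E
```

```text
3.0667 [0.55634955 0.10403944 0.37854796] [3.14055183e+00 2.09310554e-04 2.91293730e+00] -0.00012410685630953247 [1.84402514e-01 3.18906234e-01 2.81295391e-01 1.53257598e+00
 8.69267436e-04 4.13058020e-01]
{'camera_matrix': array([[358.8794619 ,   0.        , 317.47241899],
       [  0.        , 358.8794619 , 240.56483553],
       [  0.        ,   0.        ,   1.        ]]), 'distortion': array([-0.05683975,  0.        ,  0.        ,  0.        ,  0.        ]), 'hand_eye': array([[ 5.95256407e-04, -9.53310459e-01, -3.01991414e-01,
         7.77201141e-02],
       [ 9.99999371e-01,  2.80471515e-04,  1.08572492e-03,
        -6.11631205e-04],
       [-9.50332932e-04, -3.01991871e-01,  9.53310027e-01,
        -1.25734595e-01],
       [ 0.00000000e+00,  0.00000000e+00,  0.00000000e+00,
         1.00000000e+00]])}
```

View pics/w1.png

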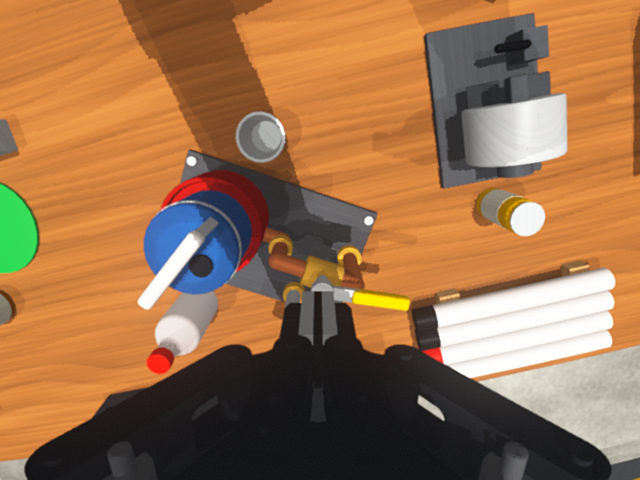

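```bash
cat >> h.py <<'E'
from scipy.spatial.transform import Rotation as Ro
def wpose(o):
    T=np.eye(4);T[:3,:3]=Ro.from_euler('xyz',o['ee_rot']).as_matrix();T[:3,3]=o['ee_pos']
    return T@calibration('wrist')['hand_eye']
E
python3 - <<'E'
from fit import *
o=r.get_obs();P=wpose(o);c=calibration('wrist')
print('corners',back('wrist',[[190,150],[378,213]],.012,P),'fit',W(p,a3(cor[[3,1]],.012)))
print('hub,tip',back('wrist',[[321,289],[410,303]],.165,P))
e=back('wrist',[[213,226],[147,300]],.216,P);print('bar',e,e.mean(0),np.linalg.norm(e[0]-e[1]),np.degrees(np.arctan2(*(e[1]-e[0])[[1,0]])))
print('mat? ',)
im=cv2.imread('pics/w1.png')
cv2.imwrite('pics/w1a.png',cv2.resize(im[130:330,120:430],None,fx=2.5,fy=2.5,interpolation=cv2.INTER_CUBIC))
E
```

```text
corners [[ 0.46942741 -0.05126932  0.012     ]
 [ 0.61227497  0.17920586  0.012     ]] fit [[ 0.4669215  -0.05664974  0.012     ]
 [ 0.61302283  0.17632967  0.012     ]]
hub,tip [[0.63753867 0.08934592 0.165     ]
 [0.6748639  0.17730835 0.165     ]]
bar [[ 0.53740831  0.01902556  0.216     ]
 [ 0.58965693 -0.06139909  0.216     ]] [ 0.56353262 -0.02118676  0.216     ] 0.09590642264626931 -56.98985773858196
mat?
```

View pics/w1a.png

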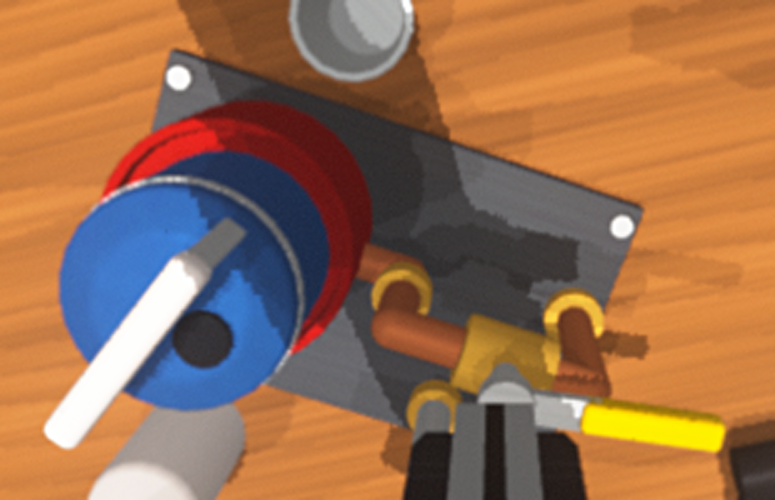

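Emit:
send_rows(
  plan=[
    [1,[0.03,0.01,0],[0,0,0]],
    [1,[0.06,0.02,0],[0,0,0]],
    [1,[0.09,0.03,0],[0,0,0]],
    [1,[0.12,0.034,0],[0,0,0]],
    [1,[0.145,0.034,-0.02],[0,0,0]],
    [1,[0.145,0.034,-0.05],[0,0,0]],
    [1,[0.145,0.034,-0.08],[0,0,0]],
    [1,[0.145,0.034,-0.1],[0,0,0]],
    [1,[0.145,0.034,-0.12],[0,0,0]],
    [1,[0.145,0.034,-0.12],[0,0,0]],
  ],
)

```text
t: 3.95
ee_pos: [0.6985, 0.1397, 0.2532]
ee_rot: [-3.139, -0.008, 2.916]
contact_force: [-0.0, -0.9, -0.8]
width: -0.0
```

```bash
python3 - <<'E'
from h import *
o=r.get_obs();print(o['t'],o['ee_pos'],o['ee_rot'])
a=camera('wrist')[:,:,::-1];b=camera('top')[:,:,::-1]
cv2.imwrite('pics/w2.png',a); cv2.imwrite('pics/t2.png',cv2.resize(b[130:290,215:395],None,fx=3.3,fy=3.3,interpolation=cv2.INTER_CUBIC))
E
```

```text
3.95 [0.6984537  0.13969542 0.25324072] [-3.13903375 -0.00804614  2.91599071]
```

View pics/w2.png

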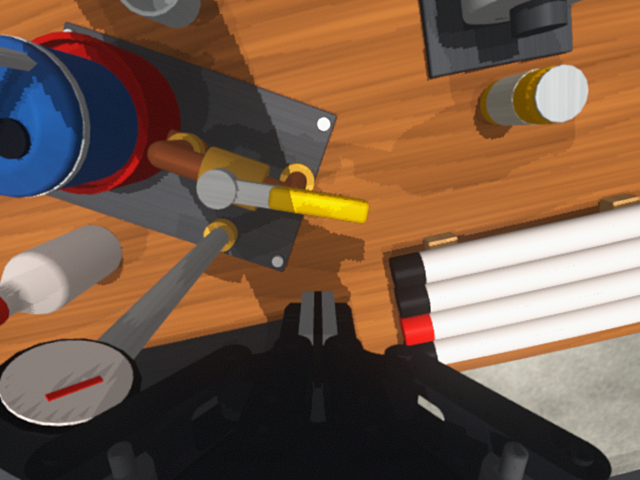

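View pics/t2.png

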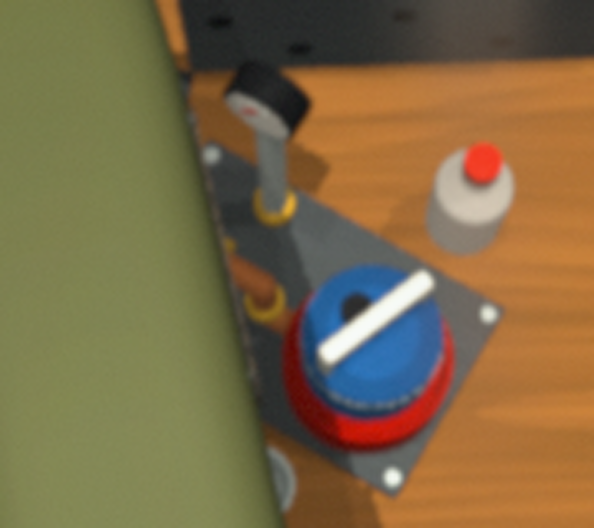

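Emit:
send_rows(
  plan=[
    [1,[0,0,0],[0,0,-6]],
    [1,[0,0,0],[0,0,-12]],
    [1,[0,0,0],[0,0,-18]],
    [1,[0,0,0],[0,0,-24]],
    [1,[0,0,0],[0,0,-30]],
    [1,[0,0,0],[0,0,-36]],
    [1,[0,0,0],[0,0,-40]],
    [1,[0.001,0,-0.01],[0,0,-40]],
    [1,[0.001,0,-0.03],[0,0,-40]],
    [1,[0.001,0,-0.03],[0,0,-40]],
  ],
)

```text
t: 4.88
ee_pos: [0.7005, 0.1399, 0.2259]
ee_rot: [-3.139, -0.003, 2.22]
contact_force: [-0.2, 0.2, -0.8]
width: 0.0002
```

```bash
python3 - <<'E'
from h import *
o=r.get_obs();print(o['t'],o['ee_pos'],o['ee_rot'])
a=camera('wrist')[:,:,::-1]
cv2.imwrite('pics/w3.png',a)
import json;json.dump([list(map(float,o['ee_pos'])),list(map(float,o['ee_rot']))],open('w3.json','w'))
o2=dict(ee_pos=np.array([.69845,.1397,.25324]),ee_rot=[-3.13903,-.008046,2.91599])
h=back('wrist',[[217,189],[368,211]],.165,wpose(o2));print('w2 hub,tip',h,np.linalg.norm(h[1]-h[0]),np.degrees(np.arctan2(*(h[1]-h[0])[[1,0]])))
E
```

```text
4.8833 [0.70047369 0.13986816 0.22592454] [-3.13908734e+00 -2.74446431e-03  2.21958845e+00]
w2 hub,tip [[0.64309718 0.08946148 0.165     ]
 [0.67671171 0.17556114 0.165     ]] 0.09242883071138973 68.6736175396859
```

View pics/w3.png

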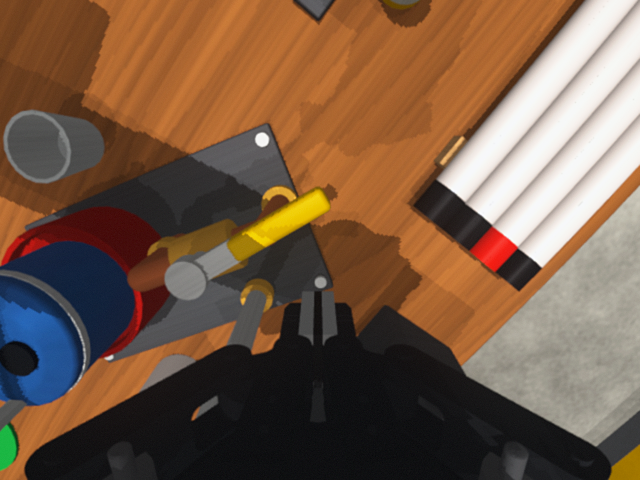

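Emit:
send_rows(
  plan=[
    [1,[0,0,-0.02],[0,0,0]],
    [1,[0,0,-0.04],[0,0,0]],
    [1,[0,0,-0.06],[0,0,0]],
    [1,[0,0,-0.066],[0,0,0]],
    [1,[0,0,-0.066],[0,0,0]],
    [1,[-0.005,0.002,-0.066],[0,0,0]],
    [1,[-0.01,0.004,-0.066],[0,0,0]],
    [1,[-0.015,0.006,-0.066],[0,0,0]],
    [1,[-0.015,0.006,-0.066],[0,0,0]],
    [1,[-0.015,0.006,-0.066],[0,0,0]],
  ],
)

```text
t: 5.77
ee_pos: [0.6859, 0.1462, 0.1625]
ee_rot: [3.142, -0.002, 2.22]
contact_force: [0.9, 0.8, 0.6]
width: 0.0003
```

```bash
python3 - <<'E'
from h import *
o=r.get_obs();e=o['ee_pos'];print(e,o['ee_rot'],o['contact_force'])
H=np.array([.6425,.089])
for f in range(70,151,5):
    a=np.radians(f);p=H+.068*np.array([np.cos(a),np.sin(a)])+.0245*np.array([np.sin(a),-np.cos(a)]);print(f,(p-e[:2]).round(3),p.round(3))
cv2.imwrite('pics/w4.png',camera('wrist')[:,:,::-1])
E
```

```text
[0.68589185 0.14624758 0.1625435 ] [ 3.14158893e+00 -1.59603575e-03  2.21975196e+00] [0.92712212 0.81724562 0.61983162]
70 [ 0.003 -0.002] [0.689 0.145]
75 [-0.002  0.002] [0.684 0.148]
80 [-0.007  0.005] [0.678 0.152]
85 [-0.013  0.008] [0.673 0.155]
90 [-0.019  0.011] [0.667 0.157]
95 [-0.025  0.013] [0.661 0.159]
100 [-0.031  0.014] [0.655 0.16 ]
105 [-0.037  0.015] [0.649 0.161]
110 [-0.044  0.015] [0.642 0.161]
115 [-0.05   0.015] [0.636 0.161]
120 [-0.056  0.014] [0.63 0.16]
125 [-0.062  0.013] [0.624 0.159]
130 [-0.068  0.011] [0.618 0.157]
135 [-0.074  0.008] [0.612 0.154]
140 [-0.08   0.005] [0.606 0.151]
145 [-0.085  0.002] [0.601 0.148]
150 [-0.09  -0.002] [0.596 0.144]
```

View pics/w4.png

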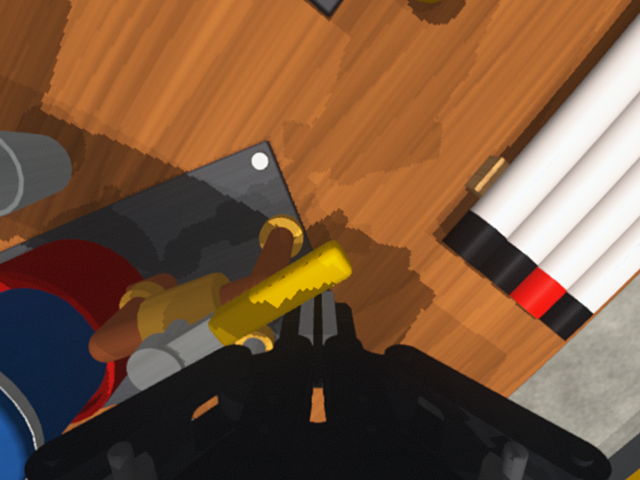

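Emit:
send_rows(
  plan=[
    [1,[-0.007,0.004,-0.002],[0,0,0]],
    [1,[-0.013,0.007,-0.002],[0,0,0]],
    [1,[-0.019,0.01,-0.002],[0,0,0]],
    [1,[-0.025,0.012,-0.002],[0,0,0]],
    [1,[-0.031,0.013,-0.002],[0,0,0]],
    [1,[-0.037,0.014,-0.002],[0,0,0]],
    [1,[-0.044,0.014,-0.002],[0,0,0]],
    [1,[-0.05,0.014,-0.002],[0,0,0]],
    [1,[-0.056,0.013,-0.002],[0,0,0]],
    [1,[-0.062,0.012,-0.002],[0,0,0]],
  ],
)

```text
t: 6.65
ee_pos: [0.6232, 0.1584, 0.1602]
ee_rot: [-3.141, -0.002, 2.22]
contact_force: [3.6, 0.6, 0.1]
width: 0.0
```

```bash
python3 - <<'E'
from h import *
o=r.get_obs();e=o['ee_pos'];print(e,o['ee_rot'],o['contact_force'])
cv2.imwrite('pics/w5.png',camera('wrist')[:,:,::-1])
E
```

```text
[0.62320974 0.15836991 0.1602425 ] [-3.14147692e+00 -2.36208240e-03  2.21980741e+00] [3.56225029 0.56220345 0.05958692]
```

View pics/w5.png

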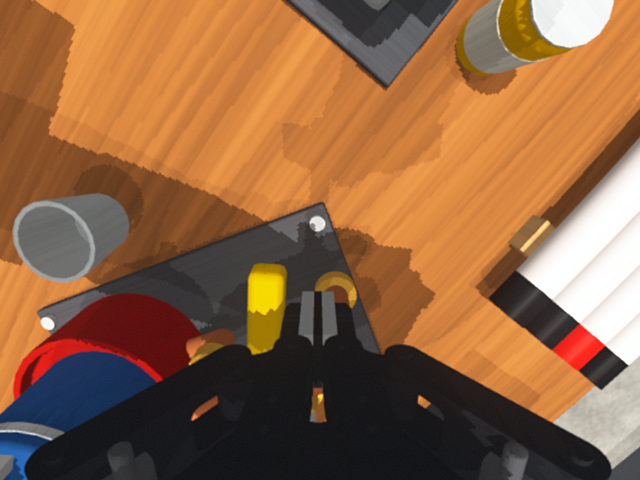

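Emit:
send_rows(
  plan=[
    [1,[-0.003,-0.001,0],[0,0,0]],
    [1,[-0.006,-0.002,0],[0,0,0]],
    [1,[-0.009,-0.003,0],[0,0,0]],
    [1,[-0.012,-0.005,0],[0,0,0]],
    [1,[-0.015,-0.006,0],[0,0,0]],
    [1,[-0.018,-0.008,0],[0,0,0]],
    [1,[-0.02,-0.009,0],[0,0,0]],
    [1,[-0.022,-0.011,0],[0,0,0]],
    [1,[-0.022,-0.011,0],[0,0,0]],
    [1,[-0.022,-0.011,0],[0,0,0]],
  ],
)

```text
t: 7.53
ee_pos: [0.599, 0.1469, 0.1601]
ee_rot: [-3.138, -0.004, 2.22]
contact_force: [2.2, 0.4, -0.4]
width: -0.0001
```

```bash
python3 - <<'E'
from h import *
o=r.get_obs();e=o['ee_pos'];print(e,o['ee_rot'],o['contact_force'],o['ft_torque'])
cv2.imwrite('pics/w6.png',camera('wrist')[:,:,::-1])
E
```

```text
[0.59898247 0.14687009 0.16012646] [-3.13849653 -0.0039364   2.2196905 ] [ 2.17899805  0.41259682 -0.39538835] [ 0.12675003 -0.33930366 -0.04962249]
```

View pics/w6.png

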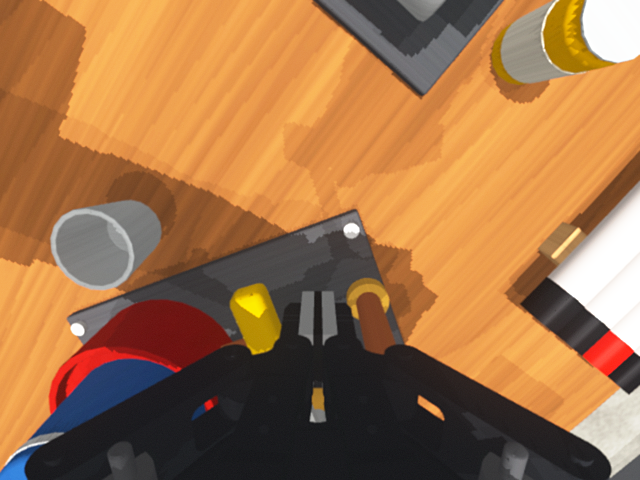

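Emit:
send_rows(
  plan=[
    [1,[-0.001,-0.001,0],[0,0,0]],
    [1,[-0.002,-0.002,0],[0,0,0]],
    [1,[-0.002,-0.003,0],[0,0,0]],
    [1,[-0.003,-0.004,0],[0,0,0]],
    [1,[-0.003,-0.004,0],[0,0,0]],
    [1,[-0.003,-0.005,0],[0,0,0]],
    [1,[-0.003,-0.005,0],[0,0,0]],
    [1,[-0.003,-0.005,0],[0,0,0]],
    [1,[-0.003,-0.005,0],[0,0,0]],
    [1,[-0.003,-0.005,0],[0,0,0]],
  ],
)

```text
t: 8.42
ee_pos: [0.5964, 0.1437, 0.1602]
ee_rot: [-3.141, -0.006, 2.221]
contact_force: [2.7, 5.4, -0.6]
width: 0.0001
```

```bash
python3 - <<'E'
from h import *
o=r.get_obs();e=o['ee_pos'];print(e,o['ee_rot'],o['contact_force'],o['ft_torque'])
im=camera('wrist')[:,:,::-1];cv2.imwrite('pics/w7.png',cv2.resize(im[180:380,40:440],None,fx=2,fy=2,interpolation=cv2.INTER_CUBIC))
E
```

```text
[0.59642379 0.14366941 0.16019465] [-3.14127358 -0.00647414  2.22067876] [ 2.67372012  5.40616973 -0.580683  ] [ 1.16390243 -0.64662453 -0.05742199]
```

View pics/w7.png

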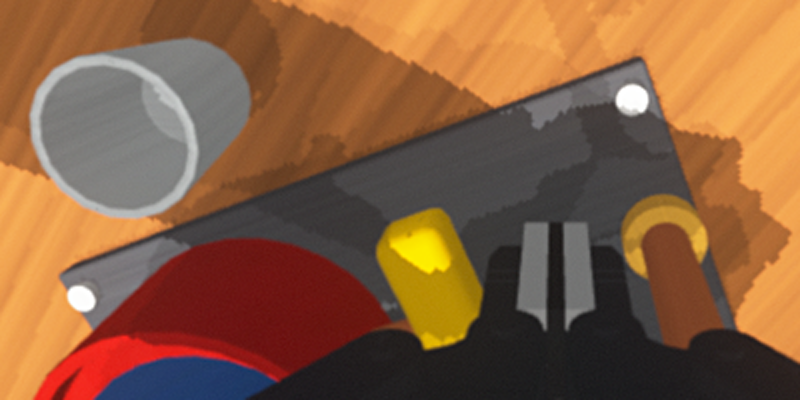

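Emit:
send_rows(
  plan=[
    [1,[-0.001,-0.002,0],[0,0,0]],
    [1,[-0.002,-0.003,0],[0,0,0]],
    [1,[-0.002,-0.004,0],[0,0,0]],
    [1,[-0.003,-0.005,0],[0,0,0]],
    [1,[-0.003,-0.005,0],[0,0,0]],
    [1,[-0.003,-0.005,0],[0,0,0]],
    [1,[-0.003,-0.005,0],[0,0,0]],
    [1,[-0.003,-0.005,0],[0,0,0]],
    [1,[-0.003,-0.005,0],[0,0,0]],
    [1,[-0.003,-0.005,0],[0,0,0]],
  ],
)

```text
t: 9.3
ee_pos: [0.5961, 0.1433, 0.1606]
ee_rot: [3.132, -0.011, 2.223]
contact_force: [8.5, 12.6, -4.1]
width: 0.0
```

Emit:
send_rows(
  plan=[
    [1,[0.004,0.006,0],[0,0,0]],
    [1,[0.008,0.014,0],[0,0,0]],
    [1,[0.012,0.02,0.0],[0,0,0]],
    [1,[0.012,0.02,0.02],[0,0,0]],
    [1,[0.012,0.02,0.05],[0,0,0]],
    [1,[0.012,0.02,0.09],[0,0,0]],
    [1,[0.012,0.02,0.13],[0,0,0]],
    [1,[0.006,0.0,0.17],[0,0,0]],
    [1,[0.0,-0.01,0.2],[0,0,0]],
    [1,[0.0,-0.02,0.22],[0,0,0]],
  ],
)

```text
t: 10.13
ee_pos: [0.5952, 0.1225, 0.385]
ee_rot: [3.13, -0.009, 2.223]
contact_force: [0.7, 0.1, 0.2]
width: 0.0001
```

Emit:
send_rows(
  plan=[
    [0,[0.0,-0.03,0],[0,0,0]],
    [0,[0.0,-0.06,0],[0,0,0]],
    [0,[-0.01,-0.09,0],[0,0,0]],
    [0,[-0.02,-0.12,0],[0,0,0]],
    [0,[-0.025,-0.14,0],[0,0,0]],
    [0,[-0.03,-0.15,0],[0,0,0]],
    [0,[-0.03,-0.15,0],[0,0,0]],
    [0,[-0.03,-0.15,0],[0,0,0]],
    [0,[-0.03,-0.15,0],[0,0,0]],
    [0,[-0.03,-0.15,0],[0,0,0]],
  ],
)

```text
t: 10.97
ee_pos: [0.5655, -0.0263, 0.3847]
ee_rot: [3.13, -0.009, 2.225]
contact_force: [0.2, -0.1, -0.1]
width: 0.0853
```

```bash
python3 - <<'E'
from h import *
o=r.get_obs();e=o['ee_pos'];print(e,o['ee_rot'],o['contact_force'],o['width'])
im=camera('wrist')[:,:,::-1];cv2.imwrite('pics/w8.png',im)
im=camera('scene')[:,:,::-1];cv2.imwrite('pics/s8.png',cv2.resize(im[200:340,250:420],None,fx=4,fy=4,interpolation=cv2.INTER_CUBIC))
E
```

```text
[ 0.56547318 -0.0262653   0.38472508] [ 3.13028248 -0.0093214   2.22480521] [ 0.23569544 -0.07023783 -0.07186173] 0.08526256300530499
```

View pics/w8.png

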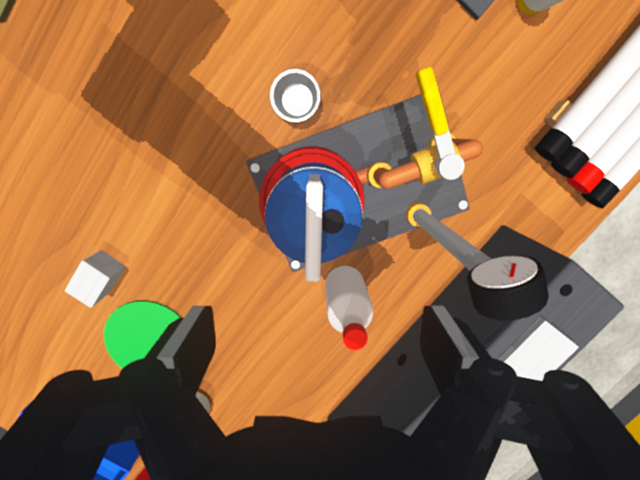

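View pics/s8.png

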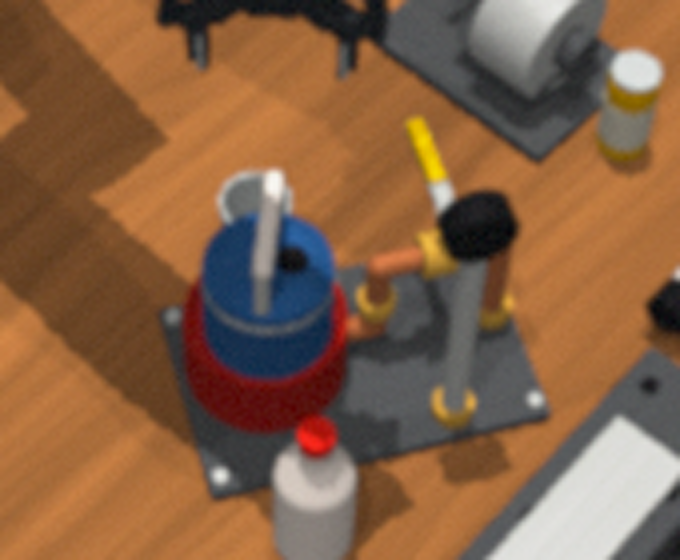

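```bash
python3 - <<'E'
from h import *
o=r.get_obs();P=wpose(o)
h=back('wrist',[[451,166],[427,69]],.165,P);print(h,np.linalg.norm(h[1]-h[0]),np.degrees(np.arctan2(*(h[1]-h[0])[[1,0]])))
e=back('wrist',[[315.5,178],[313,281]],.216,P);print('bar',e,e.mean(0),np.linalg.norm(e[0]-e[1]),np.degrees(np.arctan2(*(e[0]-e[1])[[1,0]])))
c=back('wrist',[[247,162],[426,97]],.012,P);print('edge',np.degrees(np.arctan2(*(c[1]-c[0])[[1,0]])))
# lid ellipse: width centre
print('lid',back('wrist',[[315,214]],.165,P))
E
```

```text
[[0.64176811 0.08842383 0.165     ]
 [0.56540563 0.13843852 0.165     ]] 0.09128361016983925 146.77663774936107
bar [[ 0.54140457  0.00457319  0.216     ]
 [ 0.5950481  -0.06923912  0.216     ]] [ 0.56822633 -0.03233296  0.216     ] 0.09124628867356777 126.00799914972158
edge 56.985676854507155
lid [[ 0.56661199 -0.02867905  0.165     ]]
```

Emit:
send_rows(
  plan=[
    [0,[0.001,-0.004,-0.03],[-0.4,0.1,-0.5]],
    [0,[0.0015,-0.0077,-0.06],[-0.8,0.2,-1]],
    [0,[0.0015,-0.0077,-0.09],[-0.8,0.2,-1]],
    [0,[0.0015,-0.0077,-0.115],[-0.8,0.2,-1]],
    [0,[0.0015,-0.0077,-0.135],[-0.8,0.2,-1]],
    [0,[0.0015,-0.0077,-0.15],[-0.8,0.2,-1]],
    [0,[0.0015,-0.0077,-0.16],[-0.8,0.2,-1]],
    [0,[0.0015,-0.0077,-0.17],[-0.8,0.2,-1]],
    [0,[0.0015,-0.0077,-0.178],[-0.8,0.2,-1]],
    [0,[0.0015,-0.0077,-0.178],[-0.8,0.2,-1]],
  ],
)

```text
t: 11.9
ee_pos: [0.5664, -0.0338, 0.2054]
ee_rot: [-3.14, -0.001, 2.208]
contact_force: [0.3, 0.5, 0.3]
width: 0.0854
```

```bash
python3 - <<'E'
from h import *
o=r.get_obs();e=o['ee_pos'];print(e,o['ee_rot'],o['contact_force'],o['width'])
im=camera('wrist')[:,:,::-1];cv2.imwrite('pics/w9.png',im)
E
```

```text
[ 0.56644146 -0.03380676  0.20538825] [-3.14008956e+00 -1.40957877e-03  2.20773570e+00] [0.27102319 0.51960444 0.32169684] 0.08542216065227388
```

View pics/w9.png

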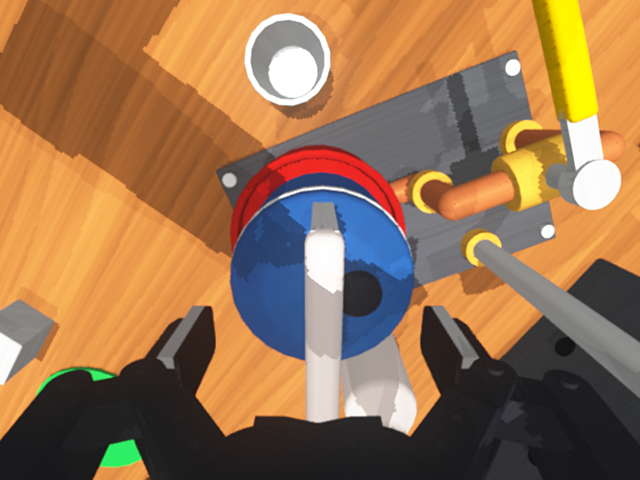

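Emit:
send_rows(
  plan=[
    [1,[0,0,0],[0,0,0]],
    [1,[0,0,0],[0,0,0]],
    [1,[0,0,0],[0,0,0]],
    [1,[0,0,0],[0,0,0]],
    [1,[0,0,0],[0,0,0]],
    [1,[0,0,0],[0,0,0]],
    [1,[0,0,0],[0,0,0]],
    [1,[0,0,0],[0,0,0]],
    [1,[0,0,0],[0,0,0]],
    [1,[0,0,0],[0,0,0]],
  ],
)

```text
t: 12.78
ee_pos: [0.5674, -0.0336, 0.2068]
ee_rot: [3.141, -0.0, 2.208]
contact_force: [1.3, 2.7, 1.5]
width: 0.0132
```

```bash
python3 - <<'E'
from h import *
o=r.get_obs();e=o['ee_pos'];print(e,o['ee_rot'],o['contact_force'],o['ft_torque'],o['width'])
im=camera('wrist')[:,:,::-1];cv2.imwrite('pics/w10.png',im)
P=wpose(o)
q=back('wrist',[[325,232]],.216,P);print('near end',q, np.linalg.norm(q[0,:2]-e[:2]))
E
```

```text
[ 0.56744653 -0.03362323  0.20675622] [ 3.14066347e+00 -2.82633895e-04  2.20779478e+00] [1.29924818 2.70185064 1.52863802] [ 0.46366464 -0.36317994 -0.02391785] 0.013245509527293697
near end [[0.54318175 0.00247412 0.216     ]] 0.04349480317520127
```

View pics/w10.png

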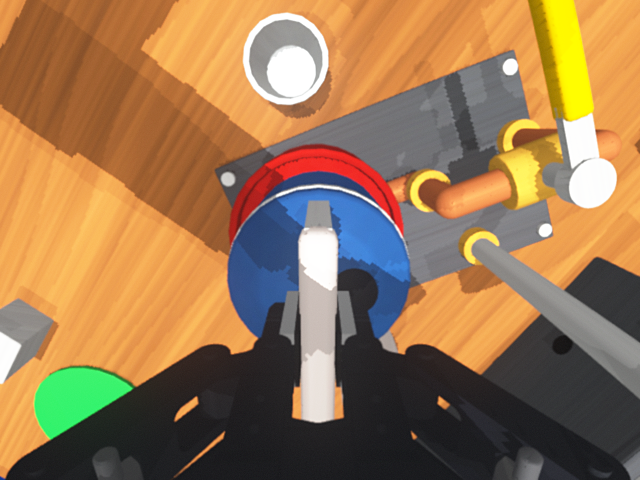

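Emit:
send_rows(
  plan=[
    [1,[0,0,0.003],[0,0,0]],
    [1,[0,0,0.008],[0,0,0]],
    [1,[0,0,0.014],[0,0,0]],
    [1,[0,0,0.021],[0,0,0]],
    [1,[0,0,0.03],[0,0,0]],
    [1,[0,0,0.04],[0,0,0]],
    [1,[0,0,0.05],[0,0,0]],
    [1,[0,0,0.06],[0,0,0]],
    [1,[0,0,0.07],[0,0,0]],
    [1,[0,0,0.07],[0,0,0]],
  ],
)

```text
t: 13.67
ee_pos: [0.5688, -0.0337, 0.2798]
ee_rot: [3.137, 0.003, 2.208]
contact_force: [1.7, 0.8, -5.2]
width: 0.0126
```

```bash
python3 - <<'E'
from h import *
o=r.get_obs();e=o['ee_pos'];print(e,o['ee_rot'],o['contact_force'],o['ft_torque'],o['width'])
im=camera('scene')[:,:,::-1];cv2.imwrite('pics/s11.png',cv2.resize(im[150:400,170:430],None,fx=2.4,fy=2.4,interpolation=cv2.INTER_CUBIC))
for n in ['top','scene']:
  if n=='top':camera(n)
  for x in outline_of(n,'mat')[:2]:
    v,u=np.nonzero(x['pixels']);c,ax,_=cv2.fitEllipse(max(cv2.findContours(x['pixels'].astype(np.uint8),0,1)[0],key=len));print(n,x['score'],x['bbox'],u.size,back(n,(u.mean(),v.mean()),.006)[0].round(4),back(n,c,.006)[0].round(4),ax)
E
```

```text
[ 0.56880811 -0.03374184  0.27980212] [3.13704395e+00 2.89677574e-03 2.20782388e+00] [ 1.68360912  0.83520663 -5.17378424] [-0.09065057 -0.17207658 -0.01052973] 0.01264552931559558
top 0.96 [434.6, 236.9, 491.1, 293.0] 2461 [ 0.4998 -0.3922  0.006 ] [ 0.4998 -0.3922  0.006 ] (53.7342643737793, 56.468997955322266)
scene 0.63 [191.6, 332.2, 247.7, 384.0] 1925 [ 0.5051 -0.3965  0.006 ] [ 0.5051 -0.3965  0.006 ] (46.11869812011719, 51.25170135498047)
```

View pics/s11.png

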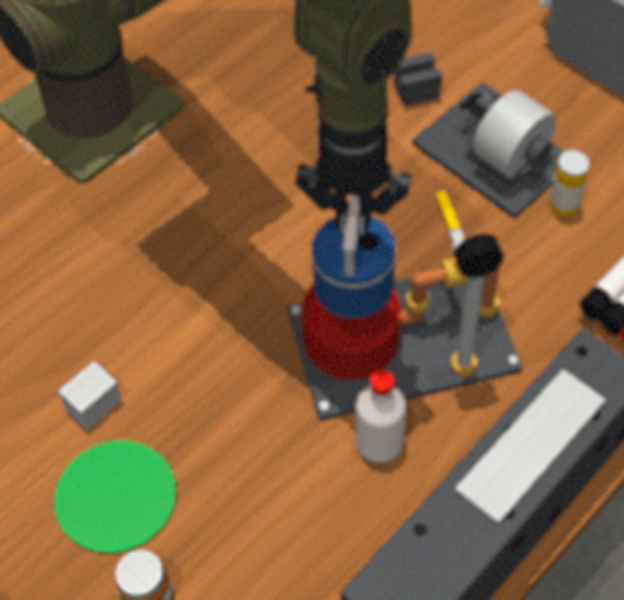

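Emit:
send_rows(
  plan=[
    [1,[0,0,0.01],[0,0,0]],
    [1,[0,0,0.025],[0,0,0]],
    [1,[-0.002,-0.01,0.035],[0,0,0]],
    [1,[-0.005,-0.025,0.04],[0,0,0]],
    [1,[-0.008,-0.045,0.04],[0,0,0]],
    [1,[-0.013,-0.07,0.04],[0,0,0]],
    [1,[-0.018,-0.095,0.04],[0,0,0]],
    [1,[-0.023,-0.12,0.04],[0,0,0]],
    [1,[-0.028,-0.145,0.04],[0,0,0]],
    [1,[-0.033,-0.17,0.04],[0,0,0]],
  ],
)

```text
t: 14.7
ee_pos: [0.5333, -0.2055, 0.3168]
ee_rot: [-3.141, -0.0, 2.208]
contact_force: [0.2, 0.4, -6.2]
width: 0.0133
```

Emit:
send_rows(
  plan=[
    [1,[-0.005,-0.025,0],[0,0,0]],
    [1,[-0.01,-0.05,0],[0,0,0]],
    [1,[-0.015,-0.075,0],[0,0,0]],
    [1,[-0.02,-0.1,0],[0,0,0]],
    [1,[-0.025,-0.125,0],[0,0,0]],
    [1,[-0.029,-0.147,0],[0,0,0]],
    [1,[-0.032,-0.165,0],[0,0,0]],
    [1,[-0.033,-0.178,0],[0,0,0]],
    [1,[-0.034,-0.186,0],[0,0,0]],
    [1,[-0.034,-0.19,0],[0,0,0]],
  ],
)

```text
t: 15.53
ee_pos: [0.499, -0.3969, 0.3166]
ee_rot: [-3.141, -0.0, 2.206]
contact_force: [0.5, 0.8, -6.2]
width: 0.0131
```

```bash
python3 - <<'E'
from h import *
o=r.get_obs();e=o['ee_pos'];print(o['t'],e,o['ee_rot'],o['contact_force'],o['width'])
im=camera('scene')[:,:,::-1];cv2.imwrite('pics/s12.png',cv2.resize(im[200:450,100:360],None,fx=2.4,fy=2.4,interpolation=cv2.INTER_CUBIC))
im=camera('wrist')[:,:,::-1];cv2.imwrite('pics/w12.png',im)
E
```

```text
15.5333 [ 0.49895228 -0.39685941  0.31664746] [-3.14101367e+00 -3.85268585e-04  2.20625944e+00] [ 0.49281571  0.77770862 -6.2057616 ] 0.01309236157424962
```

View pics/s12.png

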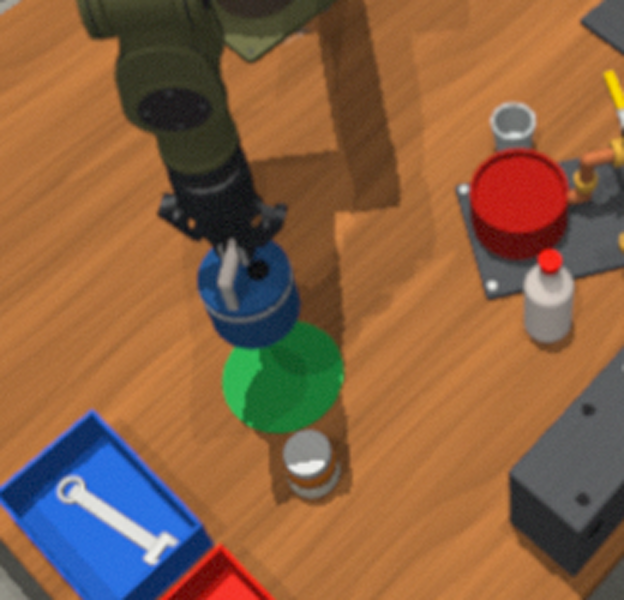

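View pics/w12.png

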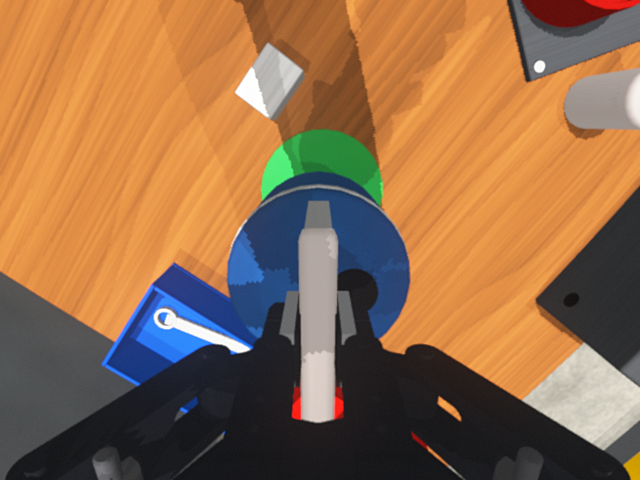

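```bash
python3 - <<'E'
from h import *
o=r.get_obs();P=wpose(o);q=back('wrist',[[321,129.5],[261,185],[383,185]],.006,P);y=o['ee_rot'][2]
print(q, 'centre from far edge',q[0,:2]-.075*np.array([np.cos(y),np.sin(y)]),'mid of sides',q[1:].mean(0),'width',np.linalg.norm(q[1]-q[2]))
E
```

```text
[[ 0.4574036  -0.3329111   0.006     ]
 [ 0.43739715 -0.42851376  0.006     ]
 [ 0.5569427  -0.34000681  0.006     ]] centre from far edge [ 0.50198194 -0.39322504] mid of sides [ 0.49716993 -0.38426028  0.006     ] width 0.1487434714112747
```

Emit:
send_rows(
  plan=[
    [1,[0.001,0.001,-0.01],[0,0,0]],
    [1,[0.003,0.003,-0.025],[0,0,0]],
    [1,[0.003,0.003,-0.042],[0,0,0]],
    [1,[0.003,0.003,-0.06],[0,0,0]],
    [1,[0.003,0.003,-0.078],[0,0,0]],
    [1,[0.003,0.003,-0.096],[0,0,0]],
    [1,[0.003,0.003,-0.114],[0,0,0]],
    [1,[0.003,0.003,-0.128],[0,0,0]],
    [1,[0.003,0.003,-0.138],[0,0,0]],
    [1,[0.003,0.003,-0.145],[0,0,0]],
  ],
)

```text
t: 16.47
ee_pos: [0.5023, -0.3912, 0.1705]
ee_rot: [-3.141, -0.003, 2.209]
contact_force: [0.6, 0.3, -5.7]
width: 0.0128
```

Emit:
send_rows(
  plan=[
    [1,[0,-0.002,-0.005],[0,0,0]],
    [1,[0,-0.002,-0.01],[0,0,0]],
    [1,[0,-0.002,-0.015],[0,0,0]],
    [1,[0,-0.002,-0.019],[0,0,0]],
    [1,[0,-0.002,-0.022],[0,0,0]],
    [1,[0,-0.002,-0.024],[0,0,0]],
    [1,[0,-0.002,-0.026],[0,0,0]],
    [1,[0,-0.002,-0.027],[0,0,0]],
    [1,[0,-0.002,-0.027],[0,0,0]],
    [1,[0,-0.002,-0.027],[0,0,0]],
  ],
)

```text
t: 17.3
ee_pos: [0.5023, -0.3933, 0.1437]
ee_rot: [-3.141, -0.003, 2.209]
contact_force: [-0.7, -0.2, -6.5]
width: 0.0127
```

Emit:
send_rows(
  plan=[
    [1,[0,0,-0.0005],[0,0,0]],
    [1,[0,0,-0.001],[0,0,0]],
    [1,[0,0,-0.0015],[0,0,0]],
    [1,[0,0,-0.002],[0,0,0]],
    [1,[0,0,-0.0025],[0,0,0]],
    [1,[0,0,-0.003],[0,0,0]],
    [1,[0,0,-0.0035],[0,0,0]],
    [1,[0,0,-0.0035],[0,0,0]],
    [1,[0,0,-0.0035],[0,0,0]],
    [1,[0,0,-0.0035],[0,0,0]],
  ],
)

```text
t: 18.13
ee_pos: [0.5026, -0.3933, 0.1407]
ee_rot: [3.141, -0.002, 2.209]
contact_force: [-0.2, 2.1, -1.6]
width: 0.0129
```

Emit:
send_rows(
  plan=[
    [1,[0,0,-0.001],[0,0,0]],
    [1,[0,0,-0.001],[0,0,0]],
    [1,[0,0,-0.001],[0,0,0]],
    [0.7,[0,0,-0.001],[0,0,0]],
    [0.5,[0,0,-0.001],[0,0,0]],
    [0.3,[0,0,-0.001],[0,0,0]],
    [0,[0,0,-0.001],[0,0,0]],
    [0,[0,0,-0.001],[0,0,0]],
    [0,[0,0,-0.001],[0,0,0]],
    [0,[0,0,-0.001],[0,0,0]],
  ],
)

```text
t: 18.97
ee_pos: [0.5026, -0.3934, 0.1396]
ee_rot: [3.141, -0.002, 2.209]
contact_force: [0.1, 0.2, -0.2]
width: 0.0853
```

Emit:
send_rows(
  plan=[
    [0,[0,0,0],[0,0,0]],
    [0,[0,0,0.01],[0,0,0]],
    [0,[0,0,0.03],[0,0,0]],
    [0,[0,0,0.05],[0,0,0]],
    [0,[0,0,0.08],[0,0,0]],
    [0,[0,0,0.11],[0,0,0]],
    [0,[0,0,0.14],[0,0,0]],
    [0,[0,0,0.17],[0,0,0]],
    [0,[0,0,0.2],[0,0,0]],
    [0,[0,0,0.2],[0,0,0]],
  ],
)

```text
t: 19.8
ee_pos: [0.5043, -0.3946, 0.3476]
ee_rot: [3.138, 0.01, 2.209]
contact_force: [0.9, 0.2, 0.9]
width: 0.0852
```

```bash
python3 - <<'E'
from h import *
o=r.get_obs();e=o['ee_pos'];print(o['t'],e,o['ee_rot'],o['contact_force'],o['width'])
im=camera('scene')[:,:,::-1];cv2.imwrite('pics/s13.png',cv2.resize(im[180:430,150:430],None,fx=2.4,fy=2.4,interpolation=cv2.INTER_CUBIC))
im=camera('wrist')[:,:,::-1];cv2.imwrite('pics/w13.png',im)
E
```

```text
19.8 [ 0.50425226 -0.39463561  0.34761017] [3.13808129 0.00981334 2.20876267] [0.85669913 0.20678813 0.85498055] 0.08520830697753695
```

View pics/s13.png

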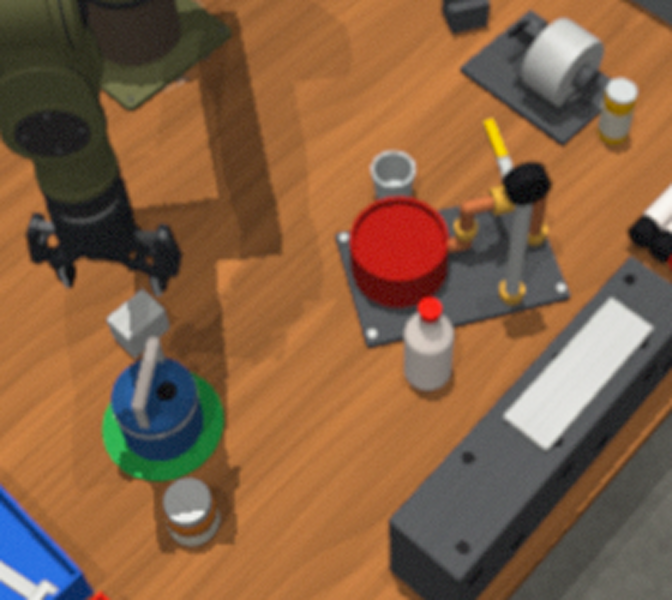

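View pics/w13.png

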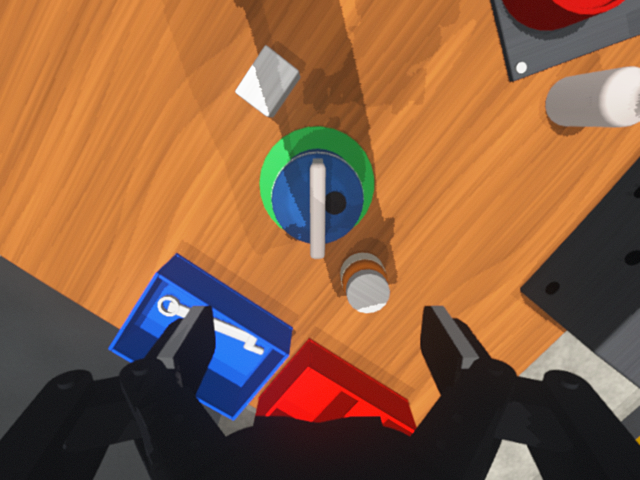

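```bash
python3 - <<'E'
from h import *
o=r.get_obs();P=wpose(o);y=o['ee_rot'][2]
print('lid',back('wrist',[[317.5,197.5]],.099,P),'bar',back('wrist',[[318,159],[317.5,258]],.15,P).mean(0))
print('mat ctr',back('wrist',[[317.5,126.5]],.006,P)[0,:2]-.075*np.array([np.cos(y),np.sin(y)]))
l=back('scene',np.array([[490,122],[508,172]])/2.4+[150,180],.165);print('lever deg',np.degrees(np.arctan2(*(l[0]-l[1])[[1,0]])))
E
```

```text
lid [[ 0.49907874 -0.38838087  0.099     ]] bar [ 0.50046245 -0.39003424  0.15      ]
mat ctr [ 0.50162988 -0.39161629]
lever deg 146.46115645677187
```

```bash
python3 - <<'E'
from h import *
r.close_job()
o=r.get_obs();print(o['t'])
E
```

```text
the job is handed in; nothing more can be done
the job is handed in; nothing more can be done
```

I closed the valve, moved the canister onto the green mat, and handed the job in at about 20 s. No verdict came back.

- **Valve:** I pushed the lever with the closed fingers until it stalled against its stop at about 15 N. Afterwards it measured 146.8° (wrist camera) and 146.5° (scene camera). Fully closed should be 147–148°, depending on which camera's station angle is used.
- **Lift and carry:** I gripped the white handle at 13 mm opening, lifted the canister straight up off the stand, and carried it level to the mat.
- **Set-down:** I lowered it slowly until the mat took its weight, then let go. The arm was 0.2 m up and touching nothing when I handed in.
- **Final position:** The last picture puts the canister about 2–4 mm from the mat's centre, and it stands upright. I saw no shift in the bystanders by eye, but did not measure their final positions.
- **Disagreements:** The cameras differed by a few millimetres on the mat and the station. One rough estimate of the mat's centre, from its side edges, was about 10 mm off the others; I did not use it.

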